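Show the maroon colour sample label up under the daylight lamp

ROBOT

A 7-joint arm with a two-finger parallel gripper is mounted at the origin on the work surface. World frame = base frame: x ahead of the robot, y to its left, z up, the work surface at z = 0. Lengths are in m, angles in rad, forces in N, time in s.
With the tool pointing down it reaches from about 0.4 to 0.85 m from the base axis. Payload 10.4 kg.
Tool frame: the origin (TCP) lies at the very end of the fingers, on their centre line; the grasp point (between the pads) lies 19 mm behind it (grip_point_offset is the distance from the TCP to the grasp point, in m); z points along the fingers, y is the line along which they close (so a half turn about z gives the same grasp; the last joint's range is limited). The gripper opens to 87 mm and grips with 3 to 60 N. Pads are 19 mm wide; open, the fingers measure 117 mm over their backs; the gripper's body (75 mm by 190 mm) begins 51 mm behind the grasp point.
Start: joints at [1.297, 0.332, -0.065, 1.46, 0.022, 1.35, -0.088], TCP at [0.155, -0.605, 0.223] pointing down, gripper open.
Joint ranges: [-2.6, 2.6], [-0.5, 2.12], [-1.47, 1.34], [0.16, 2.42], [-1.27, 4.41], [0.06, 2.06], [-2.6, 2.6]. Speed limits (rad/s): [2.22, 2.22, 2.79, 2.79, 3.14, 3.14, 3.14].

INTERFACE

Orientations are given as a unit quaternion [x, y, z, w].
In Python, from bench import * gives the robot as it stands.
- The arm moves only by the tool play_rows, never from a script. Its argument "increments" is text: rows parted by semicolons, each of 7 numbers parted by spaces: the turn, a rotation vector about the tool's x, y, z in rad, then the shift along the tool's x, y, z in m, then the opening, from 0 (shut) to 1 (fully open). A call has 1 to 8 rows; each row is the pose to reach, as a shift and turn from the pose commanded when the call began, along the tool's axes at that moment; what a row does not reach only later rows make up. A row lasts 1/10 s, in which the tool goes at most 50 mm and 8.59 degrees, less where a joint would pass 70% of its speed; a pose out of reach is approached as far as the arm can. A call with a gripper value outside its range is refused whole. The fingers move at their own pace and stop on an object; "grip_force" is the grip in N (left out, the last holds). Time passes only in rows, so rows that repeat a pose let the fingers close. It gives the time, the measured TCP pose, the force, the opening and the grip force at its end, in the units of the state.
- read_state(): the state, without advancing time (a new reading comes with each control period).
- camera(name): name is "scene" or "top" or "wrist"; returns a dict with "color" (384x512x3 uint8, red, green, blue), "fx", "fy", "cx", "cy" (pixels), "camera_from_world" (4x4, takes a point from world to camera coordinates); the wrist camera has in their place "mount" (4x4, takes a point from camera to tool coordinates, whose origin is the TCP and whose axes are the flange's). Camera axes: x right, y down, z forward; pixel columns grow to the right and rows downward; lengths in m; the calibration is good to about 2 mm. A picture is of the moment at which its call begins: read the wrist's pose just before it. There is no depth.
- close_job(): hands the job in; it is judged then, once.
The state is a dict: "time": time; "joint_positions": joint angles; "joint_vel": joint speeds; "joint_torque": joint torques, N m; "ee_pos": TCP position; "eef_rot": TCP orientation; "ft_force": force on the tool from outside, world axes, zero at the start; "torque": the same for the moment, N m; "width": finger opening in m; "grip_force": force on a finger pad.
Only numpy, scipy, OpenCV 4.12 (cv2) and the standard library are available. Lean on these libraries where they do the work, as an engineer would, in place of code of your own. Each camera call takes 0.05 s, during which the arm holds its last target. There are 200 camera calls.

TASK

Press the daylight lamp's yellow foot treadle all the way down to its stop with the gripper and let it spring back up. Then find the notched end of the maroon sample plate in the drying rack (the notch marks the label end; the label is on the face that has the notch at its top left corner as the plate stands), take the plate by its other, plain half with the fingers clear of the label area, and hold it up some 20 cm above the middle of the grey viewing mat, tipped over to about 45 degrees or flatter so that the label face looks upwards. Leave everything else on the bench where it stands, and finish while still holding the plate there, steady in the gripper.

Things in the scene. Friction and masses are not known exactly. Their poses are not given: they have to be found in the camera images.
- treadle (a joint): Yellow sprung treadle of the grey foot switch standing on the bench. Value in rad: 0 at rest (toe up), grows as it is pressed, 0.20 at its stop. It needs about 2 N at the toe to start moving and about 7 N at the stop, and springs back when let go.
- treadle_toe (a point): Pressing point on the treadle's black rubber pad (72 x 60 mm), near its free toe end, on the middle line; 59 mm above the bench at rest, 17 mm lower at the stop; moves with the treadle. At rest z points up and x level from the toe to the hinge at the heel, 88 mm away. Low guards (tops 34 mm up) run along both sides, 92 mm apart.
- rack: Fixed wooden drying rack at any yaw, 132 (x) by 150 (y) mm, origin on the bench under its centre. 10 mm base with two rows of teeth, tops 33 mm up, at x = -52 to -38 and 38 to 52 mm, open between. Four 11 mm slots run along x at y = -45, -15, 15, 45 mm; plates stand on edge in the two outer ones, 90 mm apart.
- plate: Maroon acrylic plate 120 (x) by 8 (y) by 70 (z) mm, 50 to 105 g, primer-grey back, standing in an outer rack slot, top 80 mm above the bench. Origin: middle of its lower edge. +x to the label end, marked by a 15 mm square notch in its upper (+z) corner; +y out of the label face (turquoise stripes); +z up as it stands. Matt white label area: x = 24 to 60 mm; plain half: x < 0.
- plate_mid (a point): Middle of the maroon plate, 35 mm above its lower edge; axes as the plate's.
- mat_mid (a point): Middle of the top of the neutral grey viewing mat, 150 mm by 200 mm, 2 mm thick, flat and fixed on the bench.
- other_plate: Blue sample plate of the same shape and frame as the maroon one, in the other outer slot of the rack, parallel to it 90 mm away. Bystander.
- brown_mug: Dark brown mug, 82 mm wide, 92 mm high, origin under its centre. Bystander.
- teal_mug: Teal mug, 86 mm wide, 85 mm high, origin under its centre. Bystander.
- paint_cup: Small white cup of turquoise paint, 50 mm wide, 36 mm high, origin under its centre. Bystander.
- tape_roll: Roll of masking tape lying flat, 96 mm wide, 24 mm high, origin under its centre. Bystander.
- brush: Slim pinstriping brush lying flat, 165 mm long, 12 mm thick. Bystander.
- tissue_box: Green metal tissue box, 130 by 250 by 68 mm high, origin under its centre. Bystander.
There are look-alikes about, which are no part of the job. Leave any green look-alike of the plate alone.

How it is judged:
By the outcome, as a careful person would: the job done as asked, in the order asked, and still so for the second after the job is handed in, while the arm keeps its last pose, push and grip.
It also fails if it takes over 45 s, if anything falls off the work surface, if the arm or the gripper's body presses on something with over 40 N, if the wrist force passes 120 N, or if a joint passes its speed limit or range.

## Working session

There is one attempt and no reset: what is moved stays moved. The work goes in short steps, Python scripts to look and compute and a tool call to move; the robot and the scene stay as the last step left them, time stands still between calls to the robot, and variables do not carry over. Pictures are saved under pics/ and viewed, at most 10 in all, crops included, and the job is handed in when it is done.

Besides the shell and the picture viewer there is one more tool, called after "Call:" as name(argument=value, ...) on one line, values as JSON. play_rows: Moves the arm, as the interface text tells. Its arguments: {"type":"object","properties":{"increments":{"type":"string"},"grip_force":{"type":"number"}},"required":["increments"]}

```bash
mkdir -p pics
python3 - <<'E'
from bench import *
import cv2,numpy as np
s=read_state();print({k:np.round(v,3).tolist() for k,v in s.items()})
for n in("top","scene"):
    c=camera(n);cv2.imwrite(f"pics/{n}0.png",cv2.resize(c["color"][:,:,::-1],(768,576)))
    print(n,c["fx"],c["fy"],c["cx"],c["cy"],np.round(c["camera_from_world"],4).tolist())
print(np.round(camera("wrist")["mount"],4).tolist())
E
```

```text
{'time': 0.0, 'joint_positions': [1.297, 0.333, -0.065, 1.461, 0.022, 1.35, -0.088], 'joint_vel': [-0.001, -0.0, -0.001, -0.001, 0.001, 0.001, 0.0], 'joint_torque': [-0.001, -62.326, 0.025, -38.99, -0.061, 0.04, 0.0], 'ee_pos': [0.155, -0.605, 0.222], 'eef_rot': [0.992, 0.125, -0.0, -0.001], 'ft_force': [-0.926, 0.301, -0.197], 'torque': [0.009, 0.017, 0.003], 'grip_force': 0.0, 'width': 0.087}
top 408.6268532641248 408.6268532641248 258.8466355408176 191.8672651769552 [[0.0014, -0.9996, -0.0293, 0.0382], [-0.9934, 0.002, -0.1149, 0.5569], [0.1149, 0.0292, -0.9929, 1.1064], [0.0, 0.0, 0.0, 1.0]]
scene 374.22256117962286 374.22256117962286 255.7755392321857 198.4207401571242 [[-0.1355, 0.9907, -0.0094, 0.0525], [0.6361, 0.0798, -0.7675, -0.2922], [-0.7596, -0.11, -0.641, 1.3325], [0.0, 0.0, 0.0, 1.0]]
[[0.0, -0.9667, -0.2558, 0.0695], [1.0, 0.0002, -0.0005, -0.0002], [0.0005, -0.2558, 0.9667, -0.1636], [0.0, 0.0, 0.0, 1.0]]
```

View pics/top0.png

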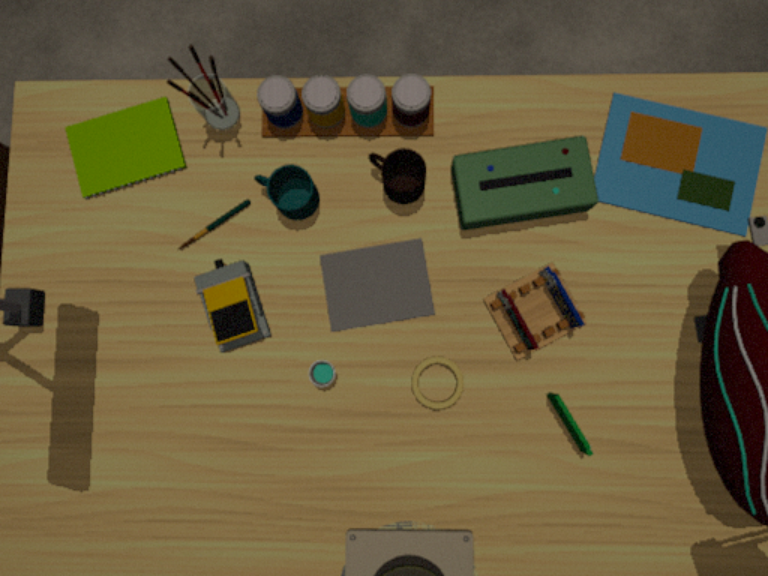

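View pics/scene0.png

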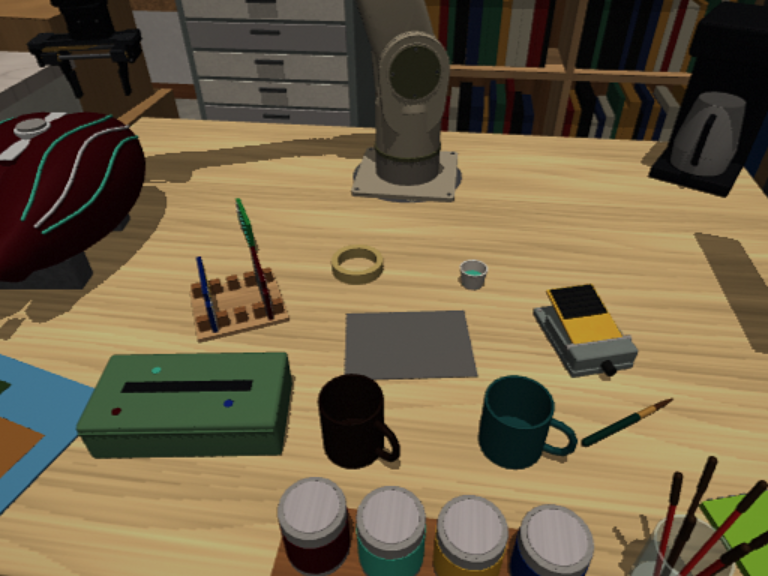

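The top view shows the treadle at (232,310), with its black pad end towards the robot at (235,322). It also shows the mat at (378,285), and the rack at (535,310) with maroon on its left, blue on its right, and a green look-alike at (570,424). The scene view agrees.

```bash
cat > h.py <<'E'
from bench import *
import cv2,numpy as np
from scipy.spatial.transform import Rotation as R
def cam(n):
    s=read_state();c=camera(n)
    if n=="wrist":
        T=np.eye(4);T[:3,:3]=R.from_quat(s["eef_rot"]).as_matrix();T[:3,3]=s["ee_pos"]
        c["W"]=T@c["mount"]
    else: c["W"]=np.linalg.inv(c["camera_from_world"])
    c["hsv"]=cv2.cvtColor(c["color"],cv2.COLOR_RGB2HSV)
    return c
def ray(c,uv):
    d=np.array([(uv[0]-c["cx"])/c["fx"],(uv[1]-c["cy"])/c["fy"],1.])
    return c["W"][:3,3],c["W"][:3,:3]@d
def onz(c,uv,z):
    o,d=ray(c,uv);return o+d*(z-o[2])/d[2]
def proj(c,p):
    q=np.linalg.inv(c["W"])@np.r_[p,1];return np.array([c["fx"]*q[0]/q[2]+c["cx"],c["fy"]*q[1]/q[2]+c["cy"]])
def blobs(c,lo,hi,box,amin=15):
    m=cv2.inRange(c["hsv"],np.array(lo),np.array(hi));k=np.zeros_like(m);x0,y0,x1,y1=box;k[y0:y1,x0:x1]=m[y0:y1,x0:x1]
    cs,_=cv2.findContours(k,cv2.RETR_EXTERNAL,cv2.CHAIN_APPROX_NONE)
    return sorted([q for q in cs if cv2.contourArea(q)>amin],key=cv2.contourArea,reverse=True)
E
python3 - <<'E'
from h import *
c=cam("top");s=cam("scene")
for n,lo,hi,box,z in [("yellow",(18,150,90),(32,255,255),(130,170,185,240),.055),("pad",(0,0,0),(179,255,45),(135,190,175,232),.055),("mat",(0,0,50),(179,60,140),(205,150,300,225),.002),("cup",(75,100,80),(95,255,255),(200,235,230,262),.03)]:
    for q in blobs(c,lo,hi,box)[:2]:
        r=cv2.minAreaRect(q);print(n,np.round(r[0],1),cv2.contourArea(q),onz(c,r[0],z).round(3),[onz(c,p,z)[:2].round(3).tolist() for p in cv2.boxPoints(r)])
a=c["color"][160:250,310:410,::-1];b=s["color"][120:230,115:205,::-1]
a=cv2.resize(a,(440,396),interpolation=cv2.INTER_CUBIC);b=cv2.resize(b,(324,396),interpolation=cv2.INTER_CUBIC)
cv2.imwrite("pics/rack.png",np.clip(np.hstack([a,b]).astype(float)*1.7,0,255))
E
```

```text
yellow [152.8 206.8] 465.0 [0.514 0.328 0.055] [[0.555, 0.384], [0.577, 0.305], [0.473, 0.273], [0.451, 0.352]]
pad [154.5 213.4] 460.0 [0.496 0.323 0.055] [[0.51, 0.366], [0.533, 0.299], [0.481, 0.28], [0.459, 0.347]]
mat [250.9 189.6] 3392.5 [0.567 0.062 0.002] [[0.624, 0.173], [0.657, -0.024], [0.511, -0.047], [0.479, 0.147]]
cup [215.  248.5] 113.5 [0.4   0.159 0.03 ] [[0.415, 0.176], [0.415, 0.142], [0.385, 0.142], [0.385, 0.175]][ WARN:0@1.577] global loadsave.cpp:1063 imwrite_ Unsupported depth image for selected encoder is fallbacked to CV_8U.
```

View pics/rack.png

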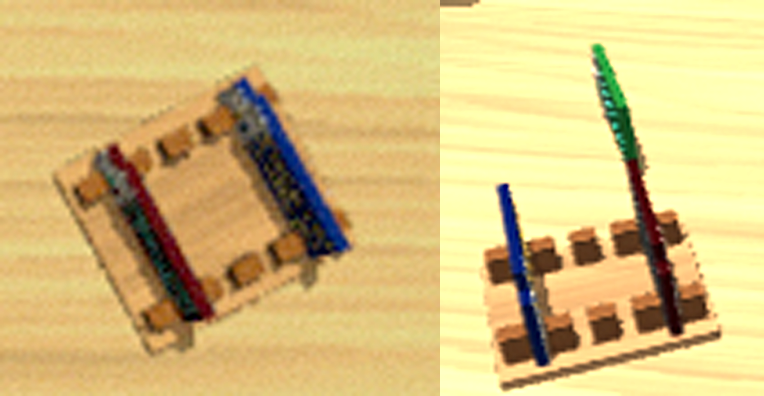

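The crop shows the maroon plate from the left with its pale label area at the far upper-left end, (108,165). Stripes are on that left face, so the plain half is the near end. I'll confirm this with the wrist camera on the way to the treadle.

```bash
cat >> h.py <<'E'
def rel(pos,Rm):
    s=read_state();R0=R.from_quat(s["eef_rot"])
    return (R0.inv()*Rm).as_rotvec().round(3),R0.inv().apply(np.array(pos)-s["ee_pos"]).round(4)
def down(yaw_y,tilt=0): # tool z down, tool y at yaw (deg)
    y=np.radians(yaw_y);Y=np.array([np.cos(y),np.sin(y),0]);Z=np.array([0,0,-1.]);return R.from_matrix(np.c_[np.cross(Y,Z),Y,Z])
E
python3 - <<'E'
from h import *
c=cam("top")
for n,lo,hi in [("blue",(108,130,40),(128,255,255)),("red",(165,100,30),(179,255,255)),("red2",(0,150,30),(6,255,120))]:
    for q in blobs(c,lo,hi,(315,165,400,245))[:2]:
        r=cv2.minAreaRect(q);p=[onz(c,x,.08)[:2].round(3).tolist() for x in cv2.boxPoints(r)];print(n,r,onz(c,r[0],.08).round(3),p)
print(onz(c,(357,207),.03))
print(rel((.45,-.2,.3),down(-20)),rel((.50,-.3,.3),down(-60)))
E
```

```text
blue ((376.3812561035156, 196.773681640625), (43.906333923339844, 3.466289520263672), 59.30027770996094) [ 0.538 -0.274  0.08 ] [[0.586, -0.242], [0.591, -0.25], [0.49, -0.306], [0.485, -0.298]]
[ 0.51455249 -0.23325328  0.03      ]
(array([-0.   , -0.   , -0.971]), array([ 0.3863, -0.3195, -0.0776])) (array([-0.   , -0.   , -0.273]), array([ 0.4099, -0.2102, -0.0776]))
```

Call:
play_rows(increments="0 0 -0.97 0.42 -0.33 -0.08 1;0 0 -0.97 0.42 -0.33 -0.08 1;0 0 -0.97 0.42 -0.33 -0.08 1;0 0 -0.97 0.42 -0.33 -0.08 1;0 0 -0.97 0.42 -0.33 -0.08 1;0 0 -0.97 0.42 -0.33 -0.08 1;0 0 -0.97 0.42 -0.33 -0.08 1;0 0 -0.97 0.42 -0.33 -0.08 1")

```text
time: 1.1
ee_pos: [0.3966, -0.2897, 0.2824]
eef_rot: [0.819, 0.574, -0.0, 0.0]
ft_force: [0.6, -1.0, -0.5]
width: 0.0871
grip_force: 0.0
```

Call:
play_rows(increments="0 0 0 0 0 0 1;0 0 0 0 0 0 1;0 0 0 0 0 0 1;0 0 0 0 0 0 1")

```text
time: 1.5
ee_pos: [0.3949, -0.2926, 0.2815]
eef_rot: [0.82, 0.572, -0.0, -0.0]
ft_force: [-0.1, -0.5, -0.2]
width: 0.0871
grip_force: 0.0
```

Run:
```python
from h import *
s=read_state();print(s["ee_pos"],s["joint_positions"],s["joint_vel"].round(3) if hasattr(s["joint_vel"],'round') else s["joint_vel"])
c=cam("wrist");cv2.imwrite("pics/w1.png",cv2.resize(c["color"][:,:,::-1],(768,576)));np.save("w1.npy",c,allow_pickle=True);print(c["fx"])
```

```text
[ 0.39486313 -0.29264837  0.28149218] [ 0.97593873  0.03421001 -0.43837948  1.68900042  0.0147874   1.42216987
  0.18310975] [ 0.001  0.001 -0.004 -0.    -0.001  0.001 -0.002]
274.7663184804907
```

View pics/w1.png

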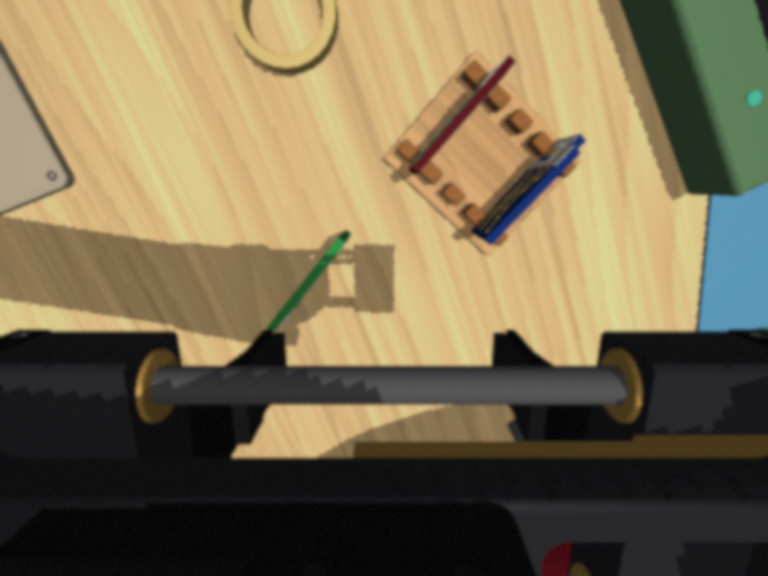

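The wrist view shows the maroon plate's top edge running from (413,168) to (512,60), with its back facing the camera. I need a view from its left side.

Run:
```python
from h import *
print(rel((.50,-.09,.28),down(-20)))
```

```text
(array([-0.   , -0.   , -0.003]), array([0.2264, 0.0287, 0.0015]))
```

Call:
play_rows(increments="0 0 0 0.23 0.03 0 1;0 0 0 0.23 0.03 0 1;0 0 0 0.23 0.03 0 1;0 0 0 0.23 0.03 0 1;0 0 0 0.23 0.03 0 1;0 0 0 0.23 0.03 0 1;0 0 0 0.23 0.03 0 1")

```text
time: 2.25
ee_pos: [0.5028, -0.0861, 0.2815]
eef_rot: [0.819, 0.573, -0.0, -0.0]
ft_force: [-0.8, -0.7, -0.1]
width: 0.0868
grip_force: 0.0
```

Run:
```python
from h import *
s=read_state();print(s["ee_pos"],s["joint_positions"].round(3),np.abs(s["joint_vel"]).max())
c=cam("wrist");cv2.imwrite("pics/w2.png",cv2.resize(c["color"][:,:,::-1],(768,576)));np.save("w2.npy",c,allow_pickle=True)
```

```text
[ 0.50278414 -0.08610655  0.28150304] [ 0.708  0.098 -0.667  1.637  0.061  1.428 -0.315] 0.030455495259413077
```

View pics/w2.png

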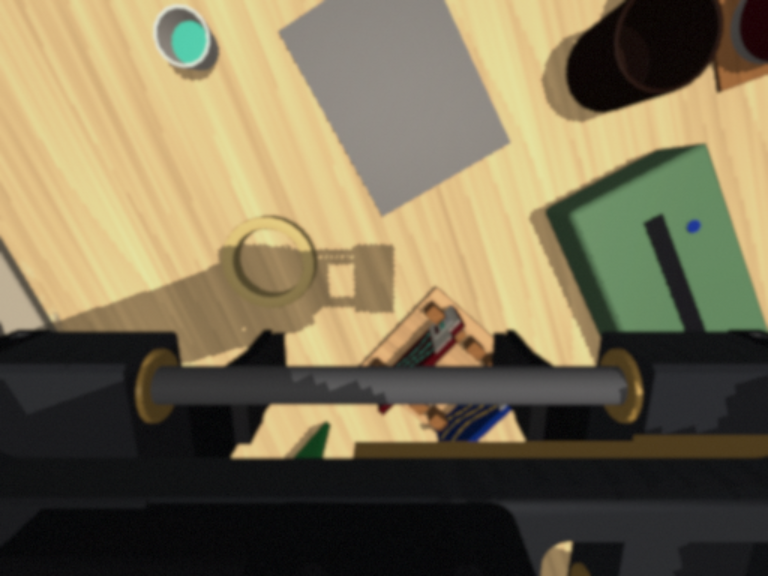

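The label face is visible on the left side: white label at the far end (450,325) and teal stripes, so the near half is the plain one. Next I measure the plate's top edge in w1 and plan the treadle move.

Run:
```python
from h import *
c=np.load("w1.npy",allow_pickle=True).item()
for lo,hi in [((165,90,20),(179,255,255)),((0,130,20),(6,255,140))]:
    for q in blobs(c,lo,hi,(260,25,360,125))[:2]:
        r=cv2.minAreaRect(q);print(r,cv2.contourArea(q),[onz(c,x,.08)[:2].round(3).tolist() for x in cv2.boxPoints(r)])
        P=q[:,0];print("ext",P[P[:,1].argmin()],P[P[:,1].argmax()])
for q in blobs(c,(108,130,40),(128,255,255),(300,85,400,170))[:1]:
    r=cv2.minAreaRect(q);print("blue",r,[onz(c,x,.08)[:2].round(3).tolist() for x in cv2.boxPoints(r)])
h=c["hsv"]; print(h[76,240+0:1].shape,[h[57,x].tolist() for x in range(225,245,2)],[h[y,230].tolist() for y in (75,80,85)])
for p in [(.478,.317,.15)]:
  print(rel(p,down(20)))
```

```text
((307.8597412109375, 76.81035614013672), (4.884403228759766, 97.73260498046875), 40.78582000732422) 275.5 [[0.441, -0.222], [0.54, -0.169], [0.544, -0.173], [0.444, -0.227]]
ext [338  40] [275 113]
blue ((355.4302978515625, 126.94572448730469), (13.192497253417969, 93.59617614746094), 48.52145004272461) [[0.476, -0.29], [0.581, -0.246], [0.588, -0.262], [0.483, -0.306]]
(0, 3) [[18, 106, 215], [18, 106, 209], [18, 106, 207], [18, 106, 209], [18, 107, 203], [18, 107, 196], [18, 105, 197], [18, 108, 204], [18, 106, 215], [18, 106, 218]] [[19, 105, 218], [19, 102, 219], [20, 99, 219]]
(array([-0.001,  0.   , -0.701]), array([ 0.371 , -0.1621,  0.1314]))
```

Top edge: near end is (0.442,-0.224), yaw is about 28° and the centre about (0.495,-0.196). The 90 mm offset to blue checks out. Now to the treadle, stopping short for a look.

Call:
play_rows(increments="0 0 -0.7 0.25 -0.13 0.05 0;0 0 -0.7 0.25 -0.13 0.05 0;0 0 -0.7 0.25 -0.13 0.05 0;0 0 -0.7 0.25 -0.13 0.05 0;0 0 -0.7 0.25 -0.13 0.05 0;0 0 -0.7 0.25 -0.13 0.05 0;0 0 -0.7 0.25 -0.13 0.05 0;0 0 -0.7 0.25 -0.13 0.05 0")

```text
time: 3.1
ee_pos: [0.4667, 0.1925, 0.2315]
eef_rot: [0.574, 0.819, -0.0, -0.0]
ft_force: [-0.2, -0.3, 0.2]
width: 0.0314
grip_force: 0.0
```

Run:
```python
from h import *
s=read_state();print(s["ee_pos"],s["joint_positions"].round(3),np.abs(s["joint_vel"]).max(),s["width"])
c=cam("wrist");cv2.imwrite("pics/w3.png",cv2.resize(c["color"][:,:,::-1],(768,576)));np.save("w3.npy",c,allow_pickle=True)
for q in blobs(c,(18,150,90),(32,255,255),(0,0,512,384),200)[:2]:
    r=cv2.minAreaRect(q);print("y",r,[onz(c,x,.055)[:2].round(3).tolist() for x in cv2.boxPoints(r)])
```

```text
[0.46672027 0.19250601 0.2314678 ] [ 0.392  0.154 -0.943  1.719  0.128  1.334 -0.227] 0.026375066621620022 0.03141183023304402
y ((335.4027404785156, 82.94513702392578), (90.68671417236328, 73.85773468017578), 2.8624050617218018) [[0.474, 0.275], [0.448, 0.35], [0.545, 0.381], [0.577, 0.307]]
y ((284.5, 297.0), (12.0, 307.0), 90.0) [[0.352, -0.02], [0.758, 0.128], [0.768, 0.111], [0.356, -0.039]]
```

View pics/w3.png

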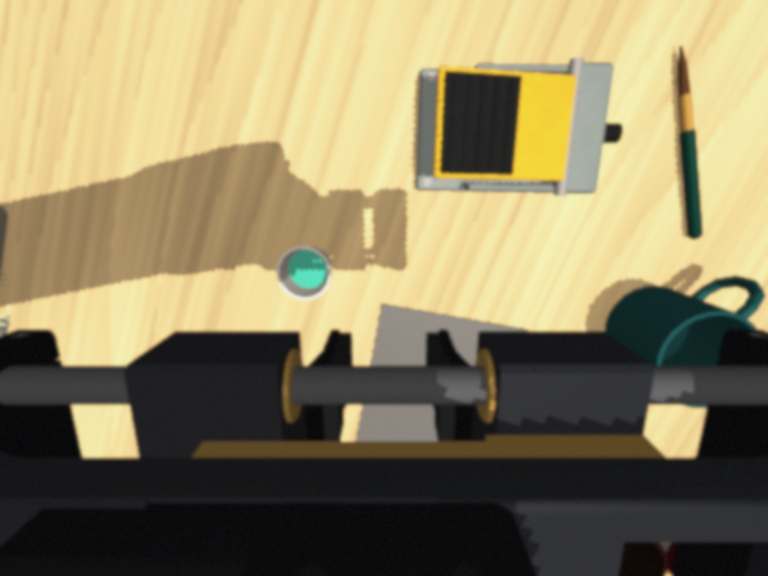

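The pad shows clearly with corners (445,70), (440,173), (521,75) and (514,175); its toe edge is on the left.

Run:
```python
from h import *
c=np.load("w3.npy",allow_pickle=True).item()
A=[onz(c,(u/1.5,v/1.5),.057) for u,v in((445,70),(440,173),(521,75),(514,175))]
toe=(A[0]+A[1])/2;he=(A[2]+A[3])/2;d=he-toe;L=np.linalg.norm(d);d/=L
print(np.round(A,3).tolist(),toe,he,L,np.linalg.norm(A[0]-A[1]),np.degrees(np.arctan2(d[1],d[0])))
p=toe+d*.013;p[2]=.075;print(p,rel(p,down(20)))
```

```text
[[0.454, 0.349, 0.057], [0.478, 0.279, 0.057], [0.509, 0.365, 0.057], [0.533, 0.298, 0.057]] [0.46610594 0.31408546 0.057     ] [0.52102419 0.33146051 0.057     ] 0.05760127298060143 0.07347951340632398 17.556348366565604
[0.47850041 0.31800683 0.075     ] (array([-0.   ,  0.001, -0.002]), array([0.115 , 0.0537, 0.1565]))
```

Call:
play_rows(increments="0 0 0 0.115 0.054 0.05 0;0 0 0 0.115 0.054 0.05 0;0 0 0 0.115 0.054 0.05 0;0 0 0 0.115 0.054 0.157 0;0 0 0 0.115 0.054 0.157 0;0 0 0 0.115 0.054 0.157 0;0 0 0 0.115 0.054 0.157 0")

```text
time: 3.85
ee_pos: [0.4783, 0.3183, 0.0745]
eef_rot: [0.574, 0.819, -0.001, -0.0]
ft_force: [0.8, -0.8, 0.2]
width: 0.0002
grip_force: 0.0
```

Call:
play_rows(increments="0 0 0 0 0 0.012 0;0 0 0 0 0 0.018 0;0 0 0 0 0 0.024 0;0 0 0 0 0 0.028 0;0 0 0 0 0 0.028 0")

```text
time: 4.35
ee_pos: [0.4778, 0.32, 0.0468]
eef_rot: [0.573, 0.819, -0.0, 0.0]
ft_force: [-3.0, -3.8, 5.6]
width: 0.0006
grip_force: 2.7
```

Call:
play_rows(increments="0 0 0 0 0 0.003 0;0 0 0 0 0 0.005 0;0 0 0 0 0 0.005 0")

```text
time: 4.65
ee_pos: [0.4776, 0.3202, 0.0421]
eef_rot: [0.573, 0.819, -0.0, 0.0]
ft_force: [-4.1, -2.8, 7.7]
width: 0.0006
grip_force: 3.8
```

Call:
play_rows(increments="0 0 0 0 0 0.002 0;0 0 0 0 0 0.003 0;0 0 0 0 0 0.003 0")

```text
time: 4.95
ee_pos: [0.4776, 0.3203, 0.041]
eef_rot: [0.573, 0.819, -0.0, 0.001]
ft_force: [-11.4, -7.9, 26.8]
width: 0.0004
grip_force: 13.7
```

The treadle reached its stop, with force rising sharply to 27 N. Releasing straight up.

Call:
play_rows(increments="0 0 0 0 0 -0.015 0;0 0 0 0 0 -0.04 0;0 0 0 0 0 -0.09 0;0 0 0 0 0 -0.16 0;0 0 0 0 0 -0.16 0;0 0 0 0 0 -0.16 0")

```text
time: 5.55
ee_pos: [0.4792, 0.3217, 0.2026]
eef_rot: [0.573, 0.819, 0.003, 0.001]
ft_force: [-0.4, -0.0, 0.2]
width: 0.0003
grip_force: 0.0
```

Run:
```python
from h import *
s=read_state();print(s["ee_pos"],s["joint_positions"].round(3))
print(rel((.55,-.167,.2),down(118)))
c=cam("top")
for q in blobs(c,(18,150,90),(32,255,255),(130,170,185,240))[:1]: print(cv2.minAreaRect(q))
```

```text
[0.47917086 0.32166026 0.20256665] [ 0.099  0.384 -0.962  1.587  0.324  1.333 -0.553]
(array([ 0.005,  0.005, -1.71 ]), array([-0.4833, -0.101 ,  0.0015]))
((155.00221252441406, 206.1492156982422), (37.94310760498047, 27.183116912841797), 70.70995330810547)
```

Call:
play_rows(increments="0 0 -1.71 -0.48 -0.1 0 1;0 0 -1.71 -0.48 -0.1 0 1;0 0 -1.71 -0.48 -0.1 0 1;0 0 -1.71 -0.48 -0.1 0 1;0 0 -1.71 -0.48 -0.1 0 1;0 0 -1.71 -0.48 -0.1 0 1;0 0 -1.71 -0.48 -0.1 0 1;0 0 -1.71 -0.48 -0.1 0 1")

```text
time: 6.4
ee_pos: [0.5298, -0.0369, 0.1978]
eef_rot: [0.069, 0.998, 0.0, -0.001]
ft_force: [0.6, 0.5, 0.1]
width: 0.0563
grip_force: 0.0
```

Run:
```python
from h import *
s=read_state();print(s["ee_pos"],s["joint_positions"].round(3))
print(rel((.55,-.167,.2),down(118)))
```

```text
[ 0.5297686  -0.03688061  0.19777024] [ 0.891  0.298 -1.056  1.701  0.268  1.3    1.215]
(array([ 0.   , -0.001, -0.627]), array([-0.0379, -0.1261, -0.0023]))
```

Call:
play_rows(increments="0 0 -0.627 -0.038 -0.126 0 1;0 0 -0.627 -0.038 -0.126 0 1;0 0 -0.627 -0.038 -0.126 0 1;0 0 -0.627 -0.038 -0.126 0 1;0 0 -0.627 -0.038 -0.126 0 1;0 0 -0.627 -0.038 -0.126 0 1")

```text
time: 7.0
ee_pos: [0.5495, -0.1641, 0.198]
eef_rot: [-0.238, 0.971, 0.001, -0.0]
ft_force: [-0.5, -0.1, -1.4]
width: 0.0868
grip_force: 0.0
```

Run:
```python
from h import *
s=read_state();print(s["ee_pos"],s["joint_positions"].round(3),s["eef_rot"],np.abs(s["joint_vel"]).max())
c=cam("wrist");cv2.imwrite("pics/w4.png",cv2.resize(c["color"][:,:,::-1],(768,576)));np.save("w4.npy",c,allow_pickle=True)
```

```text
[ 0.54952795 -0.16412404  0.19797996] [ 1.067  0.439 -1.092  1.592  0.395  1.355  1.979] [-2.38353347e-01  9.71178164e-01  7.54455110e-04 -2.95463966e-04] 0.03438546613535731
```

View pics/w4.png

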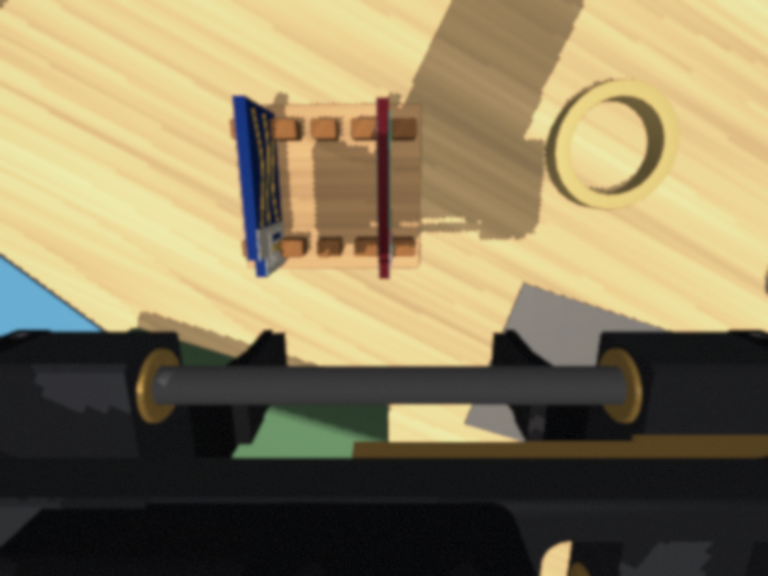

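The maroon plate is in line with the tool: its top edge runs from (383,98) to about (383,260), centred between the fingers. Blue's notch is at its lower end in this view, which matches.

Run:
```python
from h import *
c=np.load("w4.npy",allow_pickle=True).item()
n=onz(c,(383.5/1.5,98/1.5),.08)
for lo in [(160,90,20),]:
    for q in blobs(c,lo,(179,255,255),(235,50,280,200))[:1]+blobs(c,(0,120,20),(8,255,140),(235,50,280,200))[:1]:
        P=q[:,0];print(len(P),P.min(0),P.max(0))
        for y in (75,100,130,150): r=P[P[:,1]==y][:,0];print(y,r.min(),r.max(),onz(c,(r.mean(),y),.08).round(4))
        n=onz(c,(P[P[:,1]<70][:,0].mean(),P[:,1].min()),.08)
print(n,[onz(c,(384/1.5,v/1.5),z).round(3) for v,z in((255,.08),(262,.08),(278,.065))])
a=np.radians(28);d=np.array([np.cos(a),np.sin(a),0]);g=n+d*.03;g[2]=.041
print("mid",n+d*.06,"grasp",g,rel(g,down(118)))
```

```text
238 [252  67] [258 183]
75 253 257 [ 0.4508 -0.2194  0.08  ]
100 253 257 [ 0.4707 -0.2091  0.08  ]
130 253 257 [ 0.4959 -0.196   0.08  ]
150 254 257 [ 0.5133 -0.1865  0.08  ]
[ 0.4445325  -0.22262815  0.08      ] [array([ 0.531, -0.177,  0.08 ]), array([ 0.536, -0.174,  0.08 ]), array([ 0.549, -0.168,  0.065])]
mid [ 0.49750936 -0.19445986  0.08      ] grasp [ 0.47102093 -0.20854401  0.041     ] (array([ 0.001, -0.   , -0.008]), array([ 0.0903, -0.0033,  0.1573]))
```

Call:
play_rows(increments="0 0 -0.008 0.09 -0.003 0.04 1;0 0 -0.008 0.09 -0.003 0.06 1;0 0 -0.008 0.09 -0.003 0.09 1;0 0 -0.008 0.09 -0.003 0.12 1;0 0 -0.008 0.09 -0.003 0.145 1;0 0 -0.008 0.09 -0.003 0.157 1;0 0 -0.008 0.09 -0.003 0.157 1")

```text
time: 7.75
ee_pos: [0.4709, -0.2085, 0.0409]
eef_rot: [-0.243, 0.97, 0.001, -0.001]
ft_force: [0.1, 0.6, 0.1]
width: 0.0869
grip_force: 0.0
```

Call:
play_rows(increments="0 0 0 0 0 0 0;0 0 0 0 0 0 0;0 0 0 0 0 0 0;0 0 0 0 0 0 0;0 0 0 0 0 0 0;0 0 0 0 0 0 0;0 0 0 0 0 0 0", grip_force=30)

```text
time: 8.45
ee_pos: [0.4715, -0.2096, 0.0419]
eef_rot: [-0.243, 0.97, 0.0, 0.0]
ft_force: [-0.4, 0.5, -0.3]
width: 0.0391
grip_force: 0.0
```

Call:
play_rows(increments="0 0 0 0 0 0 0;0 0 0 0 0 0 0;0 0 0 0 0 0 0;0 0 0 0 0 0 0;0 0 0 0 0 0 0;0 0 0 0 0 0 0;0 0 0 0 0 0 0", grip_force=35)

```text
time: 9.15
ee_pos: [0.4715, -0.2096, 0.0419]
eef_rot: [-0.243, 0.97, 0.0, 0.0]
ft_force: [0.2, -0.0, -0.4]
width: 0.0076
grip_force: 35.0
```

Gripped: 8 mm opening at 35 N. Lifting straight up, gently.

Call:
play_rows(increments="0 0 0 0 0 -0.015 0;0 0 0 0 0 -0.04 0;0 0 0 0 0 -0.07 0;0 0 0 0 0 -0.11 0;0 0 0 0 0 -0.15 0;0 0 0 0 0 -0.19 0;0 0 0 0 0 -0.22 0;0 0 0 0 0 -0.22 0")

```text
time: 9.95
ee_pos: [0.4733, -0.2094, 0.2666]
eef_rot: [-0.243, 0.97, -0.002, 0.002]
ft_force: [0.7, 0.2, -1.0]
width: 0.0081
grip_force: 35.0
```

Run:
```python
from h import *
s=read_state();print(s["ee_pos"],s["joint_positions"].round(3),s["width"],s["ft_force"])
# final: plate y (=tool y) horizontal dir yaw f; tilt t about tool x ; plate +x = -tool x
mat=np.array([.567,.062,.202])
for f in (6,20,40):
  for t in (52,):
    Rt=down(f)*R.from_rotvec([np.radians(t),0,0])
    # which sign tips tool z toward +tool y
    for sg in(1,-1):
        Rt=down(f)*R.from_rotvec([sg*np.radians(t),0,0]);M=Rt.as_matrix()
        if M[2,1]>0: break
    # plate mid in tool: -x by 30mm; grasp z world .061 at TCP .042 -> mid (z=.045) 3mm beyond tip
    tcp=mat-M@np.array([-.030,0,.003-.007+0.0])
    print(f,sg,"toolz",M[:,2].round(2),"y",M[:,1].round(2),tcp.round(3),"yawonly",rel(tcp,down(f)))
```

```text
[ 0.47334073 -0.20944127  0.2666213 ] [ 1.381  0.232 -1.192  1.633  0.22   1.419  2.228] 0.008073243645495306 [ 0.71733825  0.18893831 -0.99711184]
6 -1 toolz [ 0.78  0.08 -0.62] y [0.61 0.06 0.79] [0.567 0.092 0.2  ] yawonly (array([-1.000e-03,  7.000e-03,  1.958e+00]), array([-0.2247,  0.2221,  0.0666]))
20 -1 toolz [ 0.74  0.27 -0.62] y [0.58 0.21 0.79] [0.56  0.091 0.2  ] yawonly (array([-1.000e-03,  7.000e-03,  1.713e+00]), array([-0.2179,  0.2247,  0.0665]))
40 -1 toolz [ 0.6   0.51 -0.62] y [0.47 0.4  0.79] [0.55  0.087 0.2  ] yawonly (array([-0.002,  0.006,  1.364]), array([-0.2074,  0.2255,  0.0665]))
```

Call:
play_rows(increments="0 0 0.15 0.01 0.02 0 0;0 0 0.3 -0.02 0.05 0 0;0 0 0.45 -0.05 0.09 0 0;0 0 0.6 -0.08 0.12 0 0;0 0 0.75 -0.11 0.15 0 0;0 0 0.9 -0.14 0.17 0 0;0 0 1.05 -0.17 0.19 0 0;0 0 1.1 -0.19 0.2 0 0")

```text
time: 10.75
ee_pos: [0.5448, 0.0587, 0.2617]
eef_rot: [0.285, 0.958, 0.0, -0.0]
ft_force: [0.7, -0.4, 0.4]
width: 0.008
grip_force: 35.0
```

```bash
cat >> h.py <<'E'
def fin(f,t):
    Rt=down(f)*R.from_rotvec([-np.radians(t),0,0]);M=Rt.as_matrix()
    return rel(np.array([.567,.062,.202])-M@np.array([-.030,0,-.003]),Rt)
E
python3 - <<'E'
from h import *
s=read_state();print(s["ee_pos"],s["joint_positions"].round(3),s["width"])
for f,t in((15,0),(15,25),(15,54),(30,54)): print(f,t,fin(f,t))
E
```

```text
[0.54479599 0.05868377 0.26174874] [ 0.745  0.326 -1.135  1.564  0.296  1.443  0.584] 0.008006499948388122
15 0 (array([-0.   , -0.001,  0.731]), array([0.0055, 0.0349, 0.0628]))
15 25 (array([-0.417, -0.16 ,  0.719]), array([0.0047, 0.0359, 0.0625]))
15 54 (array([-0.899, -0.344,  0.674]), array([0.0039, 0.0367, 0.0615]))
30 54 (array([-0.925, -0.221,  0.433]), array([0.0088, 0.0306, 0.0615]))
```

Call:
play_rows(increments="-0.1 -0.04 0.08 0 0.005 0.005 0;-0.22 -0.09 0.17 0.001 0.01 0.01 0;-0.34 -0.13 0.26 0.002 0.015 0.02 0;-0.46 -0.18 0.35 0.003 0.02 0.03 0;-0.58 -0.22 0.44 0.003 0.025 0.04 0;-0.7 -0.27 0.53 0.004 0.03 0.05 0;-0.8 -0.31 0.6 0.004 0.035 0.055 0;-0.9 -0.345 0.675 0.004 0.037 0.061 0")

```text
time: 11.55
ee_pos: [0.5607, 0.0903, 0.21]
eef_rot: [0.511, 0.759, 0.32, 0.246]
ft_force: [0.1, 0.4, 0.0]
width: 0.0082
grip_force: 35.0
```

Call:
play_rows(increments="0 0 0 0 0 0 0;0 0 0 0 0 0 0;0 0 0 0 0 0 0")

```text
time: 11.85
ee_pos: [0.5639, 0.0913, 0.2135]
eef_rot: [0.509, 0.76, 0.321, 0.245]
ft_force: [-0.8, -0.4, -0.4]
width: 0.0078
grip_force: 35.0
```

Run:
```python
from h import *
s=read_state();print(s["ee_pos"],s["joint_positions"].round(3),s["width"],s["grip_force"],s["ft_force"])
M=R.from_quat(s["eef_rot"]).as_matrix();print(M.round(2).tolist(),s["ee_pos"]+M@np.array([-.03,0,-.003]),fin(15,54))
a=cam("top")["color"];b=cam("scene")["color"]
cv2.imwrite("pics/f.png",cv2.resize(np.hstack([a[90:320,120:420],b[70:300,100:450]])[:,:,::-1],(800,283)))
```

```text
[0.5638833  0.09126578 0.21350559] [ 0.763 -0.286 -0.806  2.302 -1.118  0.406  1.198] 0.007806322263511614 34.999868678860366 [-0.79415276 -0.3582439  -0.43848279]
[[-0.36, 0.62, 0.7], [0.93, 0.28, 0.24], [-0.05, 0.74, -0.67]] [0.57263413 0.06261583 0.21691197] (array([-0.109, -0.055,  0.105]), array([ 0.0018, -0.0111,  0.0074]))
```

View pics/f.png

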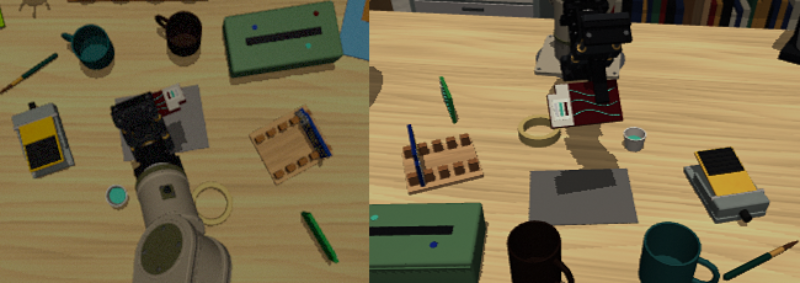

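The top and scene views show the plate over the mat with the label face up and clear of the fingers. It sits at 42°, 21.5 cm up. I'll make one small correction down and flatter.

Call:
play_rows(increments="-0.03 -0.015 0.03 0.001 -0.005 0.003 0;-0.06 -0.03 0.06 0.002 -0.011 0.007 0;-0.06 -0.03 0.06 0.002 -0.011 0.007 0;-0.06 -0.03 0.06 0.002 -0.011 0.007 0;-0.06 -0.03 0.06 0.002 -0.011 0.007 0;-0.06 -0.03 0.06 0.002 -0.011 0.007 0")

```text
time: 12.55
ee_pos: [0.5612, 0.0915, 0.2006]
eef_rot: [0.529, 0.73, 0.344, 0.262]
ft_force: [-0.1, 0.4, -0.2]
width: 0.0079
grip_force: 35.0
```

Run:
```python
from h import *
s=read_state();print(s["ee_pos"],s["joint_positions"].round(3),s["width"],s["grip_force"],s["joint_vel"].round(3))
M=R.from_quat(s["eef_rot"]).as_matrix();print(M.round(2).tolist(),s["ee_pos"]+M@np.array([-.03,0,-.003]))
```

```text
[0.56116551 0.09148824 0.20058939] [ 0.368 -0.245 -0.503  2.387 -1.256  0.216  1.288] 0.007855481581232539 34.999757297337055 [ 0.011 -0.002 -0.003  0.002 -0.004 -0.006  0.001]
[[-0.3, 0.59, 0.75], [0.95, 0.2, 0.22], [-0.02, 0.78, -0.63]] [0.5680097  0.06223016 0.20306363]
```

```bash
python3 -c "
from bench import *
print(close_job())"
```

```text
the job is handed in; nothing more can be done
None
```

I pressed the treadle to its stop and let it spring back, and the job is handed in with the maroon plate held by its plain half about 20 cm above the middle of the mat, label face up at about 39° from level and steady in the gripper.

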